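Turn over the pastry tray and slide it into the display riser

TASK

The small wooden pastry tray lies upside down on the bakery counter. Push it up against the curved metal upstand until it stands leaning there, pull its top edge over so that it lies the right way up, then slide it along the counter into the low glass-topped slot until it is fully home against the stop. Leave the jam jar, the cup and the bun where they are.

Things in the scene. Friction and masses are not known exactly. Their poses are not given: they have to be found in the camera images.
- display: Fixed display fitting, level. Origin on the counter where the hollow-curved face of its steel upstand begins; x points towards the upstand (away from the robot), y along it, z up. The upstand runs from y -200 to 160 mm. Its face rises ever steeper: from x 0 through (x, z) = (13, 6), (34, 27), (44, 43), (53, 62) mm to its lip at (55, 70).
- lip (a point): Top of the upstand's lip, on its face, at display x 55, y -90, z 70 mm. Lip and backing reach 9 mm farther in +x; behind them is free space under the shelf. Axes as the display's.
- shelf_edge (a point): Middle of the lower front edge of the fixed glass shelf over the upstand: display x 90, y 0, z 226 mm. The shelf reaches from there 120 mm back and y -220 to 220; its end brackets and posts stand beyond y -204 and 204. Axes as the display's.
- slot_mouth (a point): Mouth of the slot, on the counter, mid-width: display x -80, y 30 mm. The slot runs along +y: 128 mm wide, 100 deep, rails 8 thick, clear glass roof 32 to 38 mm above the counter. Flared cheeks 32 mm high lead in from 34 mm before the mouth, where they stand about 156 mm apart. Axes as the display's.
- slot_stop (a point): The stop at the slot's end, on the counter, mid-width: display x -80, y 130 mm, 100 mm beyond the mouth. A tray fully home touches it, has its centre 55 mm short of it and sticks out 10 mm from under the roof, so that it can be pushed home by its edge. Axes as the display's.
- tray_mid (a point): Centre, half-way up, of the loose wooden tray: 120 mm along its x, 110 along its y, 14 thick in all (6 mm bottom plate, rim 8 mm high and 7 thick all round), 0.13 to 0.25 kg. Its z points out of the outside of its bottom: up while upside down (as at the start), down when right way up. Its x at first points roughly along the display's x.
- tray_far_edge (a point): Middle of the tray's edge that first faces the upstand, half-way up, 60 mm from tray_mid. Pushed (5 to 15 N) from the opposite edge it climbs the face until that edge meets the upstand's foot; the tray then leans on the lip at about 52 degrees, some 45 mm free above it, and stays by friction (about 0.6). Pulled past upright from behind, it falls over towards the robot, centre near display x -80.
- jam_jar_mid (a point): Centre of a standing jam jar, 64 mm diameter, 85 mm high; bystander.
- cream_cup_mid (a point): Centre of a standing white cup, 74 mm diameter at the rim, 75 mm high; bystander.
- bun_mid (a point): Centre of a round bun, 84 mm diameter, 44 mm high; bystander.

How it is judged:
By the outcome, as a careful person would: the job done as asked, in the order asked, and still so for the second after the job is handed in, with the robot touching nothing.
It also fails if it takes over 72 s, if anything falls off the work surface, if the arm or the gripper's body presses on something with over 40 N, if the wrist force passes 120 N, or if a joint passes its speed limit or range.

ROBOT

A 6-joint arm with a two-finger parallel gripper is mounted at the origin on the work surface. World frame = base frame: x ahead of the robot, y to its left, z up, the work surface at z = 0. Lengths are in m, angles in rad, forces in N, time in s.
With the tool pointing down it reaches from about 0.35 to 0.775 m from the base axis. Payload 5.5 kg.
Tool frame: the origin (TCP) lies between the finger pads; the fingertips stand 11 mm ahead of it and the grasp point (between the pads) lies 8 mm behind it (tips_ahead is the distance from the TCP to the fingertips, in m); z points along the fingers, y is the line along which they close (so a half turn about z gives the same grasp; the last joint's range is limited). The gripper opens to 85 mm and grips with 20 to 120 N. Pads are 22 mm wide; open, the fingers measure 114 mm over their backs; the gripper's body (76 mm by 85 mm) begins 54 mm behind the grasp point. The pads swing forward as they close: fully open they stand 13 mm farther back than shut.
Start: joints at [1.01, 0.313, 0.046, 1.304, 0, 1.431], TCP at [0.235, 0.525, 0.242] pointing down, gripper open.
Joint ranges: [-2.76, 2.76], [-0.86, 1.69], [-1.03, 1.26], [-2.2, 2.34], [-1.47, 1.5], [-3.14, 3.14]. Speed limits (rad/s): [2.57, 2.57, 3.14, 3.14, 3.14, 3.14].

INTERFACE

Orientations are given as a unit quaternion [w, x, y, z].
In Python, from workcell import * gives the robot as it stands. The module is installed in compiled form; this text tells all that it offers.
- The arm moves only by the tool jog_arm, never from a script. Its argument "moves" is a list of rows, each an object with "fingers": the closure, from 0 (fully open) to 1 (shut); "slide": the shift along the tool's x, y, z in mm, a list of three; "angular": the turn, a rotation vector about the tool's x, y, z in degrees, a list of three. A call has 1 to 10 rows; each row is the pose to reach, as a shift and turn from the pose commanded when the call began, along the tool's axes at that moment; what a row does not reach only later rows make up. A row lasts 1/12 s, in which the tool goes at most 41.7 mm and 7.16 degrees, less where a joint would pass 70% of its speed; a pose out of reach is approached as far as the arm can. A call with a gripper value outside its range is refused whole. The fingers move at their own pace and stop on an object; "squeeze" is the grip in N (left out, the last holds). Time passes only in rows, so rows that repeat a pose let the fingers close. It gives the time, the measured TCP pose, the force, the opening and the grip force at its end, in the units of the state.
- get_state(): the state, without advancing time (a new reading comes with each control period).
- read_camera(name): name is "side" or "top" or "wrist"; returns a dict with "color" (400x640x3 uint8, red, green, blue), "fovy" (degrees; the focal length in pixels is half the picture's height over the tangent of half this angle, whatever the lens; pixels are square), "cx", "cy" (the principal point, pixels), "D" ([k1, k2, p1, p2, k3] as OpenCV has them; the pictures are not rectified), "world_from_camera" (4x4, takes a point from camera to world coordinates); the wrist camera has in their place "tool_from_camera" (4x4, takes a point from camera to tool coordinates, whose origin is the TCP and whose axes are the flange's). Camera axes: x right, y down, z forward; pixel columns grow to the right and rows downward; lengths in m; the calibration is good to about 2 mm. A picture is of the moment at which its call begins: read the wrist's pose just before it. There is no depth.
- hand_in(): hands the job in; it is judged then, once.
Trained networks look in a picture, given as the dict that the camera call returned (one of the last four; its "shot" number tells which), for a name from the list of things; names that differ only in an ending like _2 or _b are one class to them, and where a whole thing is asked for, a point or a joint stands for the part that bears it (a point fixed in the world has none). Each returns a list of dicts, best first, with "p" (0 to 1); they miss things now and then, are a little off and sometimes report something else, mostly with a low value. They report only what shows in the picture. A call takes as long as a camera call.
- look_for(target, picture): "point" ([column, row] in pixels, amid what is visible of it).
- tip_of(target, picture): "point" ([column, row] in pixels: a listed point, or the origin of a listed thing).
The state is a dict: "clock": time; "joint_pos": joint angles; "qvel": joint speeds; "tau": joint torques, N m; "tcp_pos": TCP position; "orientation": TCP orientation; "wrist_force": force on the tool from outside, world axes, zero at the start; "ft_torque": the same for the moment, N m; "finger_gap": finger opening in m; "grip_force": force on a finger pad.
Only numpy, scipy, OpenCV 4.12 (cv2) and the standard library are available. Lean on these libraries where they do the work, as an engineer would, in place of code of your own. Each camera call takes 0.05 s, during which the arm holds its last target. There are 200 camera calls.

## Working session

There is one attempt and no reset: what is moved stays moved. The work goes in short steps, Python scripts to look and compute and a tool call to move; the robot and the scene stay as the last step left them, time stands still between calls to the robot, and variables do not carry over. Pictures are saved under pics/ and viewed, at most 10 in all, crops included, and the job is handed in when it is done.

Besides the shell and the picture viewer there is one more tool, called as name(argument=value, ...), one argument or row to a line, values as JSON. jog_arm: Moves the arm, as the interface text tells. Its arguments: {"type":"object","properties":{"moves":{"type":"array","items":{"type":"object","properties":{"fingers":{"type":"number"},"slide":{"type":"array","items":{"type":"number"}},"angular":{"type":"array","items":{"type":"number"}}}}},"squeeze":{"type":"number"}},"required":["moves"]}

```bash
mkdir -p pics; cat > h.py <<'E'
from workcell import *
import numpy as np, cv2
from scipy.spatial.transform import Rotation as R
def cal(p):
    f=200/np.tan(np.radians(p["fovy"])/2); return np.array([[f,0,p["cx"]],[0,f,p["cy"]],[0,0,1]]),np.array(p["D"],float)
def ray(p,px,T=None):
    T=np.array(p["world_from_camera"]) if T is None else T
    K,D=cal(p); n=cv2.undistortPoints(np.array([[px]],float),K,D)[0,0]
    return T[:3,3],T[:3,:3]@np.array([n[0],n[1],1])
def onz(p,px,z,T=None):
    o,d=ray(p,px,T); return o+d*(z-o[2])/d[2]
def proj(p,X,T=None):
    T=np.array(p["world_from_camera"]) if T is None else T
    K,D=cal(p); Ti=np.linalg.inv(T); return cv2.projectPoints(np.array(X,float).reshape(-1,3),cv2.Rodrigues(Ti[:3,:3])[0],Ti[:3,3],K,D)[0][:,0]
def save(p,n): cv2.imwrite("pics/"+n,p["color"][:,:,::-1])
def tri(a,b):
    (o1,d1),(o2,d2)=a,b; A=np.stack([d1,-d2],1); s=np.linalg.lstsq(A,o2-o1,rcond=None)[0]
    return (o1+d1*s[0]+o2+d2*s[1])/2, np.linalg.norm(o1+d1*s[0]-o2-d2*s[1])
E
python3 - <<'E'
from h import *
np.set_printoptions(precision=4,suppress=True)
P={n:read_camera(n) for n in("top","side")}
for n in P: save(P[n],n+"0.png"); print(n,np.array(P[n]["world_from_camera"])[:3])
for t in ["display","lip","shelf_edge","slot_mouth","slot_stop","tray_mid","tray_far_edge","jam_jar_mid","cream_cup_mid","bun_mid"]:
    r={n:tip_of(t,P[n]) for n in P}
    for n in P: print(t,n,[(np.round(q["point"],1).tolist(),round(q["p"],2)) for q in r[n][:2]])
    if r["top"] and r["side"]:
        x,e=tri(ray(P["top"],r["top"][0]["point"]),ray(P["side"],r["side"][0]["point"])); print("   tri",x,e)
s=get_state(); print(s["tcp_pos"],s["orientation"],s)
E
```

```text
top [[ 0.0385 -0.9784  0.2031  0.4099]
 [-0.9992 -0.0387  0.0028  0.0054]
 [ 0.0051 -0.203  -0.9792  1.0067]]
side [[ 0.9257 -0.2456  0.2876  0.2625]
 [-0.3777 -0.5632  0.735  -0.8444]
 [-0.0185 -0.789  -0.6141  0.8231]]
display top [([313.7, 189.8], 0.89)]
display side [([340.3, 216.3], 0.58)]
   tri [ 0.6684  0.0289 -0.0164] 0.007772722625128999
lip top [([343.7, 166.6], 0.75)]
lip side [([371.4, 205.6], 0.95)]
   tri [ 0.7224 -0.0533  0.069 ] 0.007622520947243884
shelf_edge top [([312.1, 130.5], 0.9)]
shelf_edge side [([371.7, 148.3], 0.7)]
   tri [0.7616 0.0325 0.2076] 0.004281753947544445
slot_mouth top [([298.8, 213.7], 0.95)]
slot_mouth side [([316.6, 211.2], 0.92), ([368.9, 206.8], 0.33)]
   tri [ 0.5981  0.0669 -0.0029] 0.0016496041547265365
slot_stop top []
slot_stop side [([305.5, 197.3], 0.89)]
tray_mid top [([344.4, 230.0], 0.94)]
tray_mid side [([327.4, 239.9], 0.63), ([343.5, 231.2], 0.54)]
   tri [ 0.5675 -0.0661 -0.0013] 0.024204745045258737
tray_far_edge top [([345.2, 201.1], 0.72)]
tray_far_edge side [([340.4, 231.3], 0.74), ([369.4, 147.2], 0.66)]
   tri [ 0.6299 
[... 209 characters left out ...]
 0.66)]
cream_cup_mid side [([389.6, 312.3], 0.74)]
   tri [ 0.5987 -0.3801  0.0372] 0.011747302100454828
bun_mid top [([179.7, 248.4], 0.77)]
bun_mid side []
[0.2349 0.5249 0.2423] [0.     0.2089 0.9779 0.0001] {'clock': 1.1, 'joint_pos': array([ 1.0104,  0.3132,  0.0461,  1.3036, -0.    ,  1.4312]), 'qvel': array([-0.001 , -0.0011, -0.0015,  0.0009,  0.0009, -0.0003]), 'tau': array([  0.0014, -48.0477,  29.8818,   0.0002,   0.0001,  -0.    ]), 'tcp_pos': array([0.2349, 0.5249, 0.2423]), 'orientation': array([0.    , 0.2089, 0.9779, 0.0001]), 'wrist_force': array([0.0019, 0.4332, 0.0708]), 'ft_torque': array([-0.0647, -0.0113,  0.0219]), 'grip_force': 0.0, 'finger_gap': 0.08551934967124969}
```

```bash
python3 - <<'E'
import cv2,numpy as np
a=cv2.imread("pics/top0.png")[80:320,140:500];b=cv2.imread("pics/side0.png")[100:340,200:560]
cv2.imwrite("pics/c0.png",cv2.resize(np.vstack([a,b])[:, :],None,fx=1.25,fy=1.25,interpolation=2))
cv2.imwrite("pics/c1.png",cv2.resize(a,None,fx=2.2,fy=2.2,interpolation=2))
cv2.imwrite("pics/c2.png",cv2.resize(b,None,fx=2.2,fy=2.2,interpolation=2))
E
```

```text
(no output)
```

View pics/c1.png

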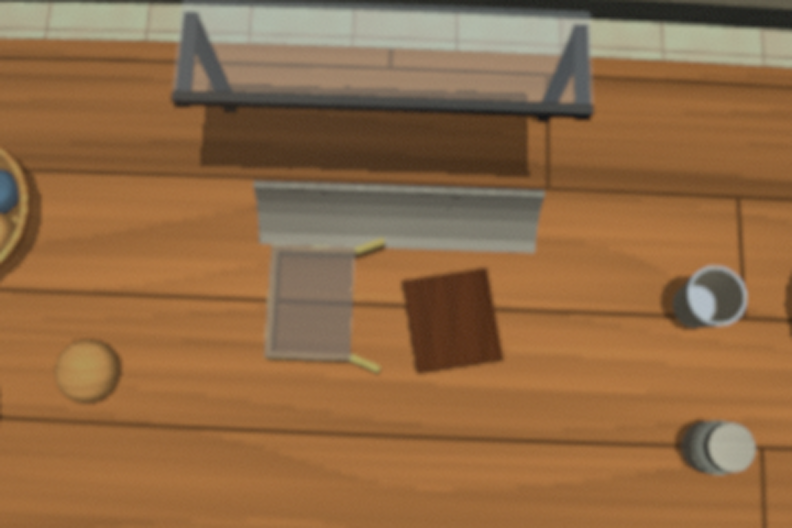

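View pics/c2.png

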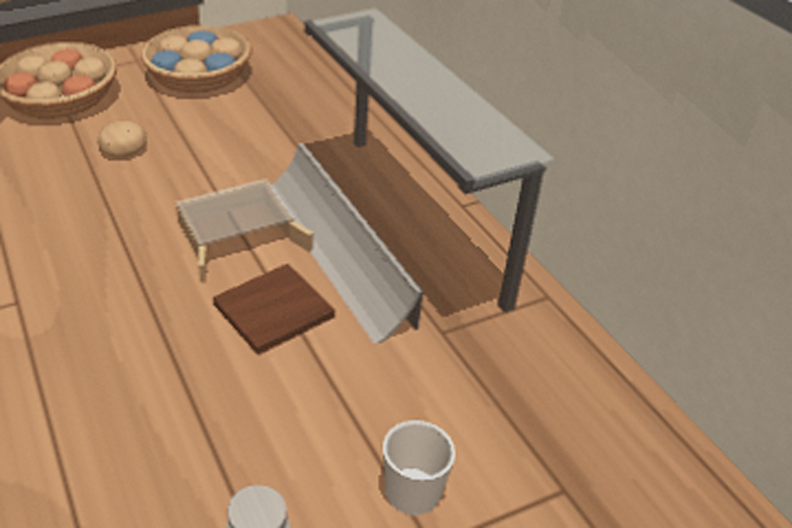

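The top view shows the tray, dark brown, at full-image px about (345,225), turned some 10°. The upstand foot runs (258,190)–(384,195), and the slot is to its left. I'll fit the display and tray poses from these edges.

```bash
python3 - <<'E'
from h import *
from scipy.optimize import least_squares
np.set_printoptions(precision=4,suppress=True)
p=read_camera("top"); q=read_camera("side")
c=lambda x,y:[x/2.2+140,y/2.2+80]; d=lambda x,y:[x/2.2+200,y/2.2+100]
# display pts: (xyz mm) top px / side px
T=[((0,160,0),c(260,243)),((0,-200,0),c(536,252)),((55,160,70),c(254,183)),((55,-200,70),c(544,190)),((90,0,226),[312.1,130.5]),((-80,30,0),[298.8,213.7])]
S=[((0,-200,0),d(379,342)),((55,-200,70),d(421,295)),((55,160,70),d(301,146)),((-80,30,0),[316.6,211.2]),((-80,130,0),[305.5,197.3])]
def W(v,X): 
    X=np.array(X)/1000; cs,sn=np.cos(v[2]),np.sin(v[2]); return np.c_[v[0]+cs*X[:,0]-sn*X[:,1],v[1]+sn*X[:,0]+cs*X[:,1],X[:,2]]
f=lambda v:np.r_[(proj(p,W(v,[t[0] for t in T]))-[t[1] for t in T]).ravel(),(proj(q,W(v,[t[0] for t in S]))-[t[1] for t in S]).ravel()]
r=least_squares(f,[.67,.03,0],loss="soft_l1"); print(r.x,np.degrees(r.x[2]),f(r.x).reshape(-1,2))
B=[(60,55,14),(60,-55,14),(-60,-55,14),(-60,55,14)]
bt=[c(402,281),c(487,268),c(503,358),c(417,372)]; bs=[d(289,266),d(334,314)]; 
g=lambda v:(proj(p,W(v,B))-bt).ravel()
g2=lambda v:np.r_[g(v),(proj(q,W(v,[(60,55,14),(60,-55,14),(-60,-55,14),(-60,55,14)]))-[d(289,266),d(334,310),d(259,346),d(214,301)]).ravel()]
t=least_squares(g2,[.56,-.06,0.1]); print(t.x,np.degrees(t.x[2]),g2(t.x).reshape(-1,2))
print([ onz(p,x["point"],.022) for x in tip_of("bun_mid",p)])
E
```

```text
[0.6667 0.0272 0.0101] 0.5813676430565767 [[ 0.0543 -1.7547]
 [-0.1479 -2.2385]
 [-0.0402 -0.5632]
 [ 0.5697  0.0638]
 [ 1.9708 -2.1124]
 [ 3.5608  3.7423]
 [-0.7282 -0.2986]
 [-0.4239 -2.8268]
 [-0.5414 -2.3123]
 [-2.5004  2.3417]
 [-2.6251 -1.7455]]
[ 0.5685 -0.0678  0.1969] 11.28436236743832 [[ 0.7944 -0.9232]
 [ 0.7385 -1.0122]
 [ 1.3181  0.1234]
 [ 0.9797  0.115 ]
 [-1.1539 -1.8885]
 [ 0.1739 -0.8466]
 [-1.0635  0.3888]
 [-1.1532 -2.2073]]
[array([0.4848, 0.3823, 0.022 ])]
```

```bash
cat >> h.py <<'E'
np.set_printoptions(precision=4,suppress=True)
D0=np.array([.667,.0275,0]);YAW=.0101
def d2w(X): c,s=np.cos(YAW),np.sin(YAW); X=np.array(X,float)/1000; return D0+np.array([c*X[0]-s*X[1],s*X[0]+c*X[1],X[2]])
def w2d(P): c,s=np.cos(YAW),np.sin(YAW); P=np.array(P)-D0; return 1000*np.array([c*P[0]+s*P[1],-s*P[0]+c*P[1],P[2]])
# tool pose in display frame: pitch = tip tilted towards +x (deg), yaw about z (deg); yaw 0: tool x=-display x, tool y=+y
def tool(pitch=0,yaw=0): return R.from_euler("z",YAW+np.radians(yaw))*R.from_euler("y",-pitch,degrees=True)*R.from_matrix([[-1,0,0],[0,1,0],[0,0,-1]])
def cur(): s=get_state(); q=s["orientation"]; return np.array(s["tcp_pos"]),R.from_quat([q[1],q[2],q[3],q[0]]),s
def go(X,pitch=0,yaw=0):
    p,Rc,s=cur(); sl=1000*Rc.inv().apply(d2w(X)-p); an=np.degrees((Rc.inv()*tool(pitch,yaw)).as_rotvec())
    print("slide",sl.round(1).tolist(),"ang",an.round(2).tolist()); return sl,an
def wristT(w):
    p,Rc,s=cur(); T=np.eye(4);T[:3,:3]=Rc.as_matrix();T[:3,3]=p; return T@np.array(w["tool_from_camera"])
def st():
    p,Rc,s=cur(); print("t",s["clock"],"disp",w2d(p).round(1),"F",s["wrist_force"].round(1),"gap",s["finger_gap"],"q",s["joint_pos"].round(2))
E
python3 -c "
from h import *
print(w2d([.5685,-.0678,0]))
go([-205,-97,100])
print(tool(30).apply([0,0,1]))"
```

```text
[-99.4575 -94.3003   0.    ]
slide [-451.8, -451.3, 142.3] ang [0.01, 0.0, -24.69]
[ 0.5    0.005 -0.866]
```

jog_arm(
  moves=[
    {"slide": [-452,-451,142],"angular": [0,0,-24.7],"fingers": 0.3},
    {"slide": [-452,-451,142],"angular": [0,0,-24.7],"fingers": 0.3},
    {"slide": [-452,-451,142],"angular": [0,0,-24.7],"fingers": 0.3},
    {"slide": [-452,-451,142],"angular": [0,0,-24.7],"fingers": 0.3},
    {"slide": [-452,-451,142],"angular": [0,0,-24.7],"fingers": 0.3},
    {"slide": [-452,-451,142],"angular": [0,0,-24.7],"fingers": 0.3},
    {"slide": [-452,-451,142],"angular": [0,0,-24.7],"fingers": 0.3},
    {"slide": [-452,-451,142],"angular": [0,0,-24.7],"fingers": 0.3},
    {"slide": [-452,-451,142],"angular": [0,0,-24.7],"fingers": 0.3},
    {"slide": [-452,-451,142],"angular": [0,0,-24.7],"fingers": 0.3},
  ],
)

```text
clock: 2.08
tcp_pos: [0.3792, 0.1476, 0.1529]
orientation: [0.001, -0.005, 1.0, 0.0]
wrist_force: [1.6, -0.4, -0.9]
finger_gap: 0.0599
grip_force: 0.0
```

```bash
python3 -c "
from h import *
st(); go([-205,-97,100])"
```

```text
t 2.0833 disp [-286.6  123.   152.9] F [ 1.6 -0.4 -0.9] gap 0.05991576332263996 q [ 0.17  0.04 -0.51  1.01  0.    0.16]
slide [-81.4, -220.0, 52.9] ang [0.02, 0.07, 0.03]
```

jog_arm(
  moves=[
    {"slide": [-81,-220,53]},
    {"slide": [-81,-220,53]},
    {"slide": [-81,-220,53]},
    {"slide": [-81,-220,53]},
    {"slide": [-81,-220,53]},
    {"slide": [-81,-220,53]},
    {"slide": [-81,-220,53]},
    {"slide": [-81,-220,53]},
  ],
)

```text
schema error: expected keys fingers, slide, angular
```

```bash
python3 - <<'E'
from h import *
st(); w=read_camera("wrist"); T=wristT(w); save(w,"w1.png")
print(np.array(w["tool_from_camera"]))
for t in ["display","slot_mouth","slot_stop","lip"]:
    z={"lip":.07}.get(t,0)
    print(t,[(np.round(x["point"]),round(x["p"],2),w2d(onz(w,x["point"],z,T)).round(1)) for x in tip_of(t,w)[:1]])
for t in ["tray_mid","tray_far_edge"]: print(t,[(np.round(x["point"]),round(x["p"],2),w2d(onz(w,x["point"],.007,T)).round(1)) for x in tip_of(t,w)[:1]])
E
```

```text
t 2.0833 disp [-286.6  123.   152.9] F [ 1.6 -0.4 -0.9] gap 0.05991576332263996 q [ 0.17  0.04 -0.51  1.01  0.    0.16]
[[ 0.0007 -0.9541 -0.2993  0.0774]
 [ 1.      0.0008 -0.     -0.0013]
 [ 0.0003 -0.2993  0.9541 -0.1321]
 [ 0.      0.      0.      1.    ]]
display []
slot_mouth []
slot_stop []
lip []
tray_mid [(array([132., 350.]), 0.94, array([ -99.1, -103. ,    7. ]))]
tray_far_edge []
```

View pics/w1.png

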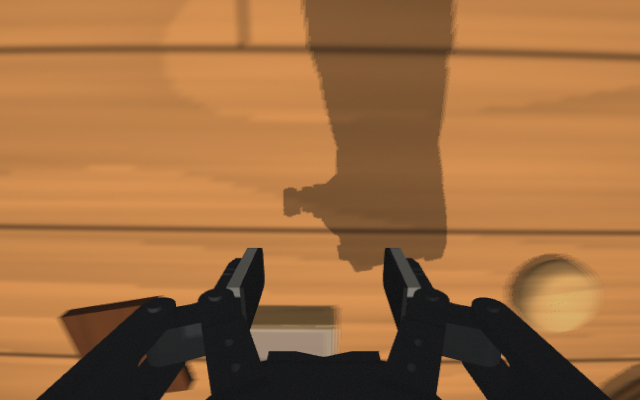

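The wrist view looks back over the gripper: tray at lower left (60–190, 300–390), bun at (555,295), slot partly hidden. Moving on.

jog_arm(
  moves=[
    {"slide": [-81,-220,53],"angular": [0,0,0],"fingers": 0.3},
    {"slide": [-81,-220,53],"angular": [0,0,0],"fingers": 0.3},
    {"slide": [-81,-220,53],"angular": [0,0,0],"fingers": 0.3},
    {"slide": [-81,-220,53],"angular": [0,0,0],"fingers": 0.3},
    {"slide": [-81,-220,53],"angular": [0,0,0],"fingers": 0.3},
    {"slide": [-81,-220,53],"angular": [0,0,0],"fingers": 0.3},
    {"slide": [-81,-220,108],"angular": [0,0,0],"fingers": 0.3},
    {"slide": [-81,-220,128],"angular": [0,0,0],"fingers": 0.3},
    {"slide": [-81,-220,133],"angular": [0,0,0],"fingers": 0.3},
    {"slide": [-81,-220,138],"angular": [0,0,0],"fingers": 0.3},
  ],
)

```text
clock: 3.27
tcp_pos: [0.4607, -0.0678, 0.0138]
orientation: [-0.002, -0.007, 1.0, 0.001]
wrist_force: [1.2, -0.5, 0.8]
finger_gap: 0.0593
grip_force: 0.0
```

```bash
python3 - <<'E'
from h import *
st(); w=read_camera("side"); save(w,"s1.png")
cv2.imwrite("pics/s1c.png",cv2.resize(w["color"][150:330,200:440,::-1],None,fx=3,fy=3,interpolation=2))
E
```

```text
t 3.2667 disp [-207.2  -93.2   13.8] F [ 1.2 -0.5  0.8] gap 0.05934641734202318 q [-0.32  0.31 -0.58  0.69  0.   -0.33]
```

View pics/s1c.png

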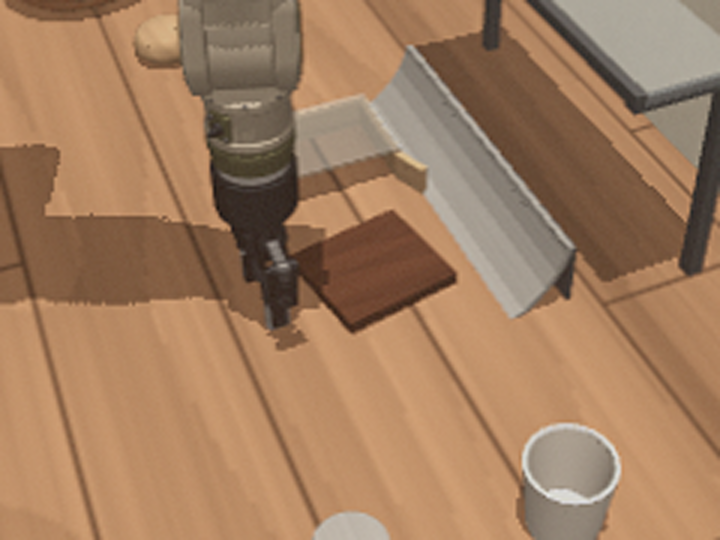

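jog_arm(
  moves=[
    {"slide": [0,0,3],"angular": [0,0,0],"fingers": 0.3},
    {"slide": [0,0,5],"angular": [0,0,0],"fingers": 0.3},
    {"slide": [-10,0,5],"angular": [0,0,0],"fingers": 0.3},
    {"slide": [-20,0,5],"angular": [0,0,0],"fingers": 0.3},
    {"slide": [-30,0,5],"angular": [0,0,0],"fingers": 0.3},
    {"slide": [-40,0,5],"angular": [0,0,0],"fingers": 0.3},
    {"slide": [-50,0,5],"angular": [0,0,0],"fingers": 0.3},
    {"slide": [-60,0,5],"angular": [0,0,0],"fingers": 0.3},
    {"slide": [-70,0,5],"angular": [0,0,0],"fingers": 0.3},
    {"slide": [-80,0,5],"angular": [0,0,0],"fingers": 0.3},
  ],
)

```text
clock: 4.15
tcp_pos: [0.5424, -0.0689, 0.0098]
orientation: [-0.001, -0.005, 1.0, 0.0]
wrist_force: [-4.1, -0.5, 3.1]
finger_gap: 0.0595
grip_force: 2.1
```

```bash
python3 - <<'E'
from h import *
st(); w=read_camera("side"); t=read_camera("top")
for p in (w,t): 
  for n in("tray_mid","tray_far_edge"): print([(np.round(x["point"]),round(x["p"],2),w2d(onz(p,x["point"],.007)).round(1)) for x in tip_of(n,p)[:2]])
E
```

```text
t 4.15 disp [-125.6  -95.1    9.8] F [-4.1 -0.5  3.1] gap 0.05948098952618768 q [-0.27  0.44 -0.38  0.75 -0.   -0.28]
[(array([341., 237.]), 0.68, array([ -51.6, -106.1,    7. ]))]
[(array([359., 229.]), 0.94, array([ 13.9, -96.6,   7. ])), (array([372., 207.]), 0.64, array([ 95.7, -24.7,   7. ]))]
[]
[(array([179., 247.]), 0.44, array([-175.2,  370. ,    7. ]))]
```

jog_arm(
  moves=[
    {"slide": [-8,0,0],"angular": [0,0,0],"fingers": 0.3},
    {"slide": [-16,0,0],"angular": [0,0,0],"fingers": 0.3},
    {"slide": [-24,0,0],"angular": [0,0,0],"fingers": 0.3},
    {"slide": [-32,0,0],"angular": [0,0,0],"fingers": 0.3},
    {"slide": [-40,0,0],"angular": [0,0,0],"fingers": 0.3},
    {"slide": [-48,0,0],"angular": [0,0,0],"fingers": 0.3},
    {"slide": [-56,0,0],"angular": [0,0,0],"fingers": 0.3},
    {"slide": [-64,0,0],"angular": [0,0,0],"fingers": 0.3},
    {"slide": [-72,0,0],"angular": [0,0,0],"fingers": 0.3},
    {"slide": [-80,0,0],"angular": [0,0,0],"fingers": 0.3},
  ],
)

```text
clock: 5.28
tcp_pos: [0.6222, -0.0681, 0.0095]
orientation: [-0.0, -0.005, 1.0, 0.0]
wrist_force: [-0.4, 0.5, -0.6]
finger_gap: 0.0598
grip_force: 0.8
```

```bash
python3 - <<'E'
from h import *
st(); w=read_camera("side")
for n in("tray_mid","tray_far_edge"): print([(np.round(x["point"]),round(x["p"],2)) for x in tip_of(n,w)[:2]])
cv2.imwrite("pics/s2c.png",cv2.resize(w["color"][150:330,240:480,::-1],None,fx=3,fy=3,interpolation=2))
E
```

```text
t 5.2833 disp [-45.8 -95.1   9.5] F [-0.4  0.5 -0.6] gap 0.059838811370218827 q [-0.24  0.57 -0.16  0.84  0.   -0.25]
[(array([361., 220.]), 0.76)]
[]
```

View pics/s2c.png

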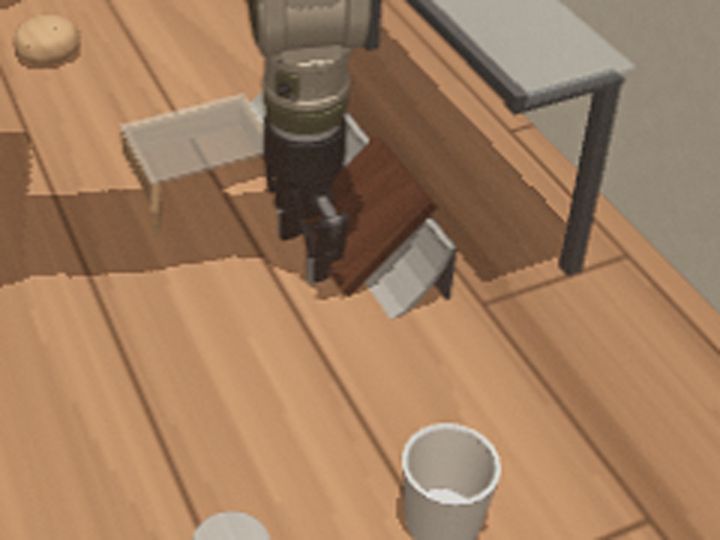

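The tray already leans on the lip (crop centre about (385,215)). I'll push the last bit slowly.

jog_arm(
  moves=[
    {"slide": [-3,0,0],"angular": [0,0,0],"fingers": 0.3},
    {"slide": [-6,0,0],"angular": [0,0,0],"fingers": 0.3},
    {"slide": [-9,0,0],"angular": [0,0,0],"fingers": 0.3},
    {"slide": [-11,0,0],"angular": [0,0,0],"fingers": 0.3},
    {"slide": [-11,0,0],"angular": [0,0,0],"fingers": 0.3},
  ],
)

```text
clock: 5.85
tcp_pos: [0.6335, -0.068, 0.0099]
orientation: [0.0, -0.005, 1.0, 0.0]
wrist_force: [-1.0, -0.1, 0.6]
finger_gap: 0.0598
grip_force: 0.4
```

jog_arm(
  moves=[
    {"slide": [-2,0,0],"angular": [0,0,0],"fingers": 0.3},
    {"slide": [-4,0,0],"angular": [0,0,0],"fingers": 0.3},
    {"slide": [-6,0,0],"angular": [0,0,0],"fingers": 0.3},
    {"slide": [-6,0,0],"angular": [0,0,0],"fingers": 0.3},
    {"slide": [-6,0,0],"angular": [0,0,0],"fingers": 0.3},
  ],
)

```text
clock: 6.27
tcp_pos: [0.6395, -0.068, 0.01]
orientation: [0.0, -0.005, 1.0, 0.0]
wrist_force: [-0.7, 0.3, -0.9]
finger_gap: 0.0599
grip_force: 0.4
```

jog_arm(
  moves=[
    {"slide": [-2,0,0],"angular": [0,0,0],"fingers": 0.3},
    {"slide": [-4,0,0],"angular": [0,0,0],"fingers": 0.3},
    {"slide": [-6,0,0],"angular": [0,0,0],"fingers": 0.3},
    {"slide": [-7,0,0],"angular": [0,0,0],"fingers": 0.3},
    {"slide": [-7,0,0],"angular": [0,0,0],"fingers": 0.3},
  ],
)

```text
clock: 6.68
tcp_pos: [0.6424, -0.0679, 0.0096]
orientation: [-0.004, -0.005, 1.0, -0.0]
wrist_force: [-10.9, -0.3, 6.4]
finger_gap: 0.0597
grip_force: 5.7
```

```bash
python3 - <<'E'
from h import *
st(); w=read_camera("side"); t=read_camera("top")
r=[tip_of(n,p) for n in("tray_mid","tray_far_edge") for p in (w,t)]
print([[(np.round(x["point"]),round(x["p"],2)) for x in a[:2]] for a in r])
for i in(0,2):
  if r[i] and r[i+1]: x,e=tri(ray(w,r[i][0]["point"]),ray(t,r[i+1][0]["point"])); print(w2d(x),e)
E
```

```text
t 6.6833 disp [-25.5 -95.1   9.6] F [-10.9  -0.3   6.4] gap 0.059711134363899125 q [-0.23  0.6  -0.09  0.88 -0.   -0.24]
[[(array([367., 218.]), 0.76)], [], [(array([380., 200.]), 0.74)], []]
```

Home against the foot at 11 N. Backing off and looking.

jog_arm(
  moves=[
    {"slide": [3,0,0],"angular": [0,0,0],"fingers": 0.3},
    {"slide": [8,0,0],"angular": [0,0,0],"fingers": 0.3},
    {"slide": [20,0,0],"angular": [0,0,0],"fingers": 0.3},
    {"slide": [45,0,0],"angular": [0,0,0],"fingers": 0.5},
    {"slide": [80,0,-20],"angular": [0,0,0],"fingers": 0.8},
    {"slide": [110,0,-50],"angular": [0,0,0],"fingers": 1},
    {"slide": [120,0,-90],"angular": [0,0,0],"fingers": 1},
    {"slide": [120,0,-130],"angular": [0,0,0],"fingers": 1},
    {"slide": [120,0,-170],"angular": [0,0,0],"fingers": 1},
    {"slide": [120,0,-190],"angular": [0,0,0],"fingers": 1},
  ],
)

```text
clock: 7.82
tcp_pos: [0.5285, -0.0698, 0.206]
orientation: [0.005, -0.005, 1.0, -0.001]
wrist_force: [1.1, -0.5, 0.2]
finger_gap: 0.0005
grip_force: 0.0
```

```bash
python3 - <<'E'
from h import *
st(); w=read_camera("side"); t=read_camera("top")
r=[tip_of(n,p) for n in("tray_mid","tray_far_edge") for p in (w,t)]
print([[(np.round(x["point"]),round(x["p"],2)) for x in a[:2]] for a in r])
for i in(0,2):
  if r[i] and r[i+1]: x,e=tri(ray(w,r[i][0]["point"]),ray(t,r[i+1][0]["point"])); print(w2d(x),e)
a=w["color"][150:310,270:470,::-1];b=t["color"][100:260,250:450,::-1]
cv2.imwrite("pics/s3c.png",cv2.resize(np.hstack([a,b]),None,fx=2,fy=2,interpolation=2))
E
```

```text
t 7.8167 disp [-139.4  -95.9  206. ] F [ 1.1 -0.5  0.2] gap 0.0004814547859421576 q [-0.28  0.24 -0.14  1.18  0.   -0.29]
[[(array([366., 220.]), 0.55)], [(array([354., 182.]), 0.73)], [(array([380., 198.]), 0.69)], [(array([354., 156.]), 0.58)]]
[  21.5187 -111.1511   46.6708] 0.0110077191088492
[  69.382  -103.7057  110.3243] 0.0041940845930902824
```

View pics/s3c.png

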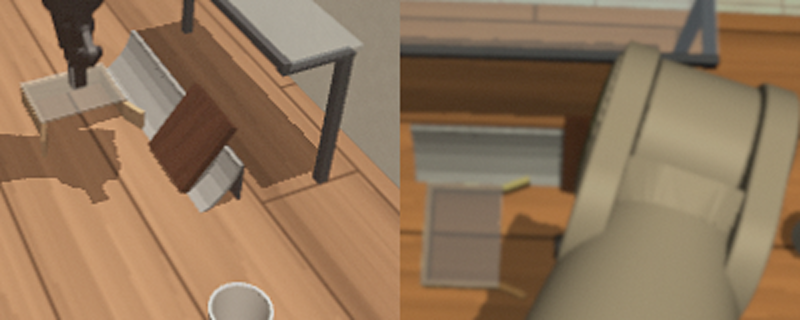

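The tray stands leaning on the lip, far edge near display (69,-104,~100), slot and bystanders untouched. Next I go over the top edge with closed fingers pitched 30°.

```bash
python3 -c "
from h import *
go([61,-100,160],30)"
```

```text
slide [-203.4, -5.1, 38.3] ang [0.04, -30.08, 0.01]
```

jog_arm(
  moves=[
    {"slide": [-20,-5,0],"angular": [0,-7,0],"fingers": 1},
    {"slide": [-50,-5,0],"angular": [0,-14,0],"fingers": 1},
    {"slide": [-80,-5,0],"angular": [0,-21,0],"fingers": 1},
    {"slide": [-110,-5,0],"angular": [0,-28,0],"fingers": 1},
    {"slide": [-140,-5,5],"angular": [0,-30,0],"fingers": 1},
    {"slide": [-170,-5,15],"angular": [0,-30,0],"fingers": 1},
    {"slide": [-190,-5,28],"angular": [0,-30,0],"fingers": 1},
    {"slide": [-203,-5,38],"angular": [0,-30,0],"fingers": 1},
    {"slide": [-203,-5,38],"angular": [0,-30,0],"fingers": 1},
  ],
)

```text
clock: 8.87
tcp_pos: [0.7287, -0.0715, 0.1563]
orientation: [0.256, -0.005, 0.967, 0.002]
wrist_force: [0.4, 0.8, -0.3]
finger_gap: 0.0004
grip_force: 0.0
```

```bash
python3 - <<'E'
from h import *
st(); go([96,-100,95],30); w=read_camera("side"); 
# project model: predicted tray outline & tip
c,s=np.cos(np.radians(52)),np.sin(np.radians(52))
E=[(0,y,0) for y in(-155,-45)]+[(120*c,y,120*s) for y in(-45,-155)]
O=[(x-14*s,y,z+14*c) for x,y,z in E]
im=w["color"][:,:,::-1].copy(); big=cv2.resize(im[140:290,300:460],None,fx=5,fy=4,interpolation=2)
big=cv2.resize(im[140:290,280:460],None,fx=4,fy=4,interpolation=2)
f=lambda X:((proj(w,[d2w(X)])[0]-[280,140])*4).astype(int).tolist()
cv2.polylines(big,[np.array([f(x) for x in O])],True,(0,255,255),1)
cv2.polylines(big,[np.array([f(x) for x in [(90,-204,226),(90,204,226)]])],True,(255,0,255),1)
cv2.polylines(big,[np.array([f(x) for x in [(55,-200,70),(55,160,70)]])],True,(255,255,0),1)
cv2.polylines(big,[np.array([f(x) for x in [(0,-200,0),(0,160,0)]])],True,(255,255,0),1)
p,Rc,_=cur(); tip=w2d(p+Rc.apply([0,0,.011])); cv2.circle(big,f(tip),4,(0,0,255),1); print(tip)
cv2.imwrite("pics/s4.png",big)
E
```

```text
t 8.8667 disp [ 60.7 -99.6 156.3] F [ 0.4  0.8 -0.3] gap 0.00040677415698447847 q [-0.26  0.3  -0.33  0.44  0.13 -0.24]
slide [-0.3, -0.5, 70.7] ang [0.11, -0.35, -0.02]
[ 65.2479 -99.5163 147.7617]
```

View pics/s4.png

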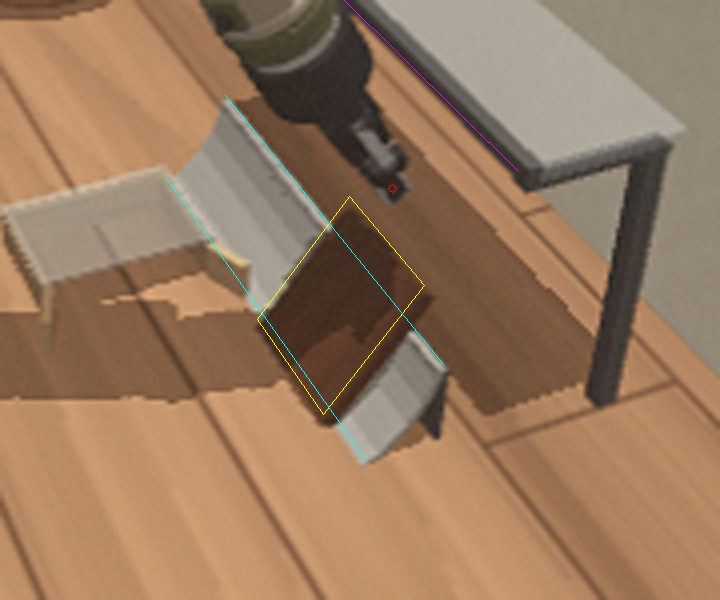

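The finger tip is at (395,195) over the tray's top edge (350–430, 200–295). Predicted tip and tray share the same small image offset, so they agree relatively. The path clears the shelf edge, so I advance along the tool axis.

jog_arm(
  moves=[
    {"slide": [-2,0,12],"angular": [0,0,0],"fingers": 1},
    {"slide": [-2,0,24],"angular": [0,0,0],"fingers": 1},
    {"slide": [-2,0,36],"angular": [0,0,0],"fingers": 1},
    {"slide": [-2,0,48],"angular": [0,0,0],"fingers": 1},
    {"slide": [-2,0,60],"angular": [0,0,0],"fingers": 1},
    {"slide": [-2,0,68],"angular": [0,0,0],"fingers": 1},
    {"slide": [-2,0,72],"angular": [0,0,0],"fingers": 1},
    {"slide": [-2,0,72],"angular": [0,0,0],"fingers": 1},
  ],
)

```text
clock: 9.58
tcp_pos: [0.7665, -0.0715, 0.0988]
orientation: [0.258, -0.005, 0.966, 0.002]
wrist_force: [0.1, -0.6, -0.1]
finger_gap: 0.0002
grip_force: 0.0
```

```bash
python3 - <<'E'
from h import *
st(); w=read_camera("side"); t=read_camera("top")
a=w["color"][140:290,280:480,::-1]
cv2.imwrite("pics/s5.png",cv2.resize(a,None,fx=4,fy=4,interpolation=2))
E
```

```text
t 9.5833 disp [  98.5 -100.    98.8] F [ 0.1 -0.6 -0.1] gap 0.0001846974484295244 q [-0.24  0.42 -0.31  0.33  0.13 -0.22]
```

View pics/s5.png

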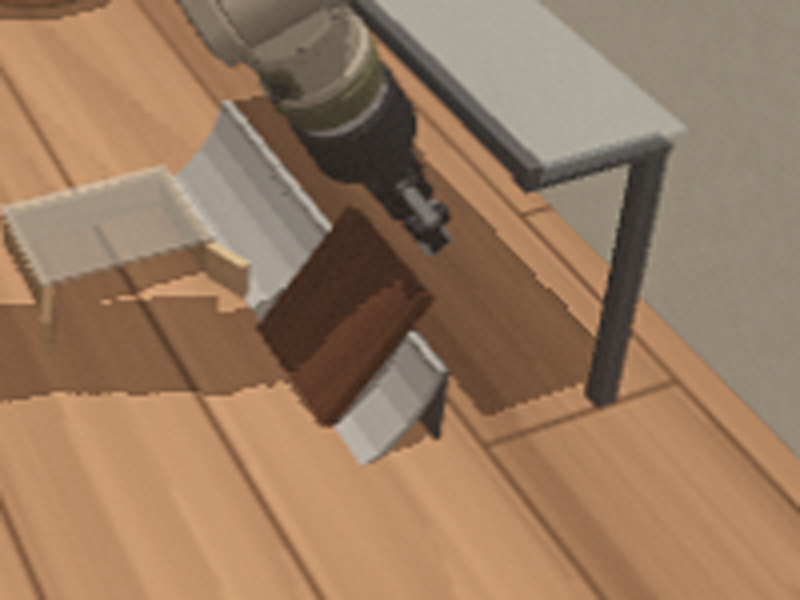

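The fingertip (435,248) is past and behind the top edge, clear of the shelf. Going 8 mm deeper, then pulling along the arc.

jog_arm(
  moves=[
    {"slide": [0,0,8],"angular": [0,0,0],"fingers": 1},
    {"slide": [6,0,8],"angular": [0,0,0],"fingers": 1},
    {"slide": [10,0,8],"angular": [0,0,0],"fingers": 1},
    {"slide": [14,0,0],"angular": [0,0,0],"fingers": 1},
    {"slide": [18,0,-7],"angular": [0,0,0],"fingers": 1},
    {"slide": [24,0,-15],"angular": [0,0,0],"fingers": 1},
    {"slide": [30,0,-24],"angular": [0,0,0],"fingers": 1},
    {"slide": [30,0,-24],"angular": [0,0,0],"fingers": 1},
  ],
)

```text
clock: 10.35
tcp_pos: [0.7277, -0.0721, 0.1083]
orientation: [0.259, -0.005, 0.966, 0.001]
wrist_force: [0.7, 0.1, -0.2]
finger_gap: -0.0002
grip_force: 0.5
```

```bash
python3 - <<'E'
from h import *
st(); w=read_camera("side")
a=w["color"][140:290,280:480,::-1]
cv2.imwrite("pics/s6.png",cv2.resize(a,None,fx=3,fy=3,interpolation=2))
E
```

```text
t 10.35 disp [  59.7 -100.2  108.3] F [ 0.7  0.1 -0.2] gap -0.0002273092844813063 q [-0.26  0.35 -0.41  0.31  0.13 -0.24]
```

View pics/s6.png

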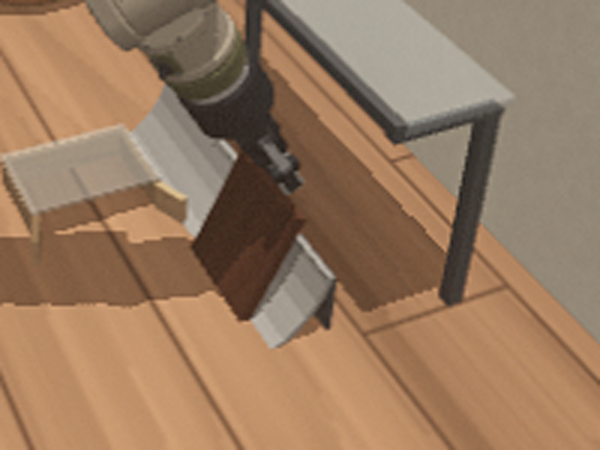

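The tray has been pulled steeper, with the finger behind its top edge at (285,185). Continuing past upright.

jog_arm(
  moves=[
    {"slide": [7,0,-8],"angular": [0,0,0],"fingers": 1},
    {"slide": [15,0,-15],"angular": [0,0,0],"fingers": 1},
    {"slide": [23,0,-21],"angular": [0,0,0],"fingers": 1},
    {"slide": [32,0,-27],"angular": [0,0,0],"fingers": 1},
    {"slide": [41,0,-32],"angular": [0,0,0],"fingers": 1},
    {"slide": [51,0,-36],"angular": [0,0,0],"fingers": 1},
    {"slide": [61,0,-39],"angular": [0,0,0],"fingers": 1},
    {"slide": [71,0,-41],"angular": [0,0,0],"fingers": 1},
    {"slide": [83,0,-46],"angular": [0,0,0],"fingers": 1},
    {"slide": [95,0,-52],"angular": [0,0,0],"fingers": 1},
  ],
)

```text
clock: 11.23
tcp_pos: [0.6183, -0.0729, 0.1024]
orientation: [0.258, -0.005, 0.966, 0.002]
wrist_force: [-0.4, -0.5, 0.0]
finger_gap: 0.0003
grip_force: 0.0
```

```bash
python3 - <<'E'
from h import *
st(); w=read_camera("side"); save(w,"s7.png")
for n in("tray_mid","tray_far_edge"): print([(np.round(x["point"]),round(x["p"],2),w2d(onz(w,x["point"],.007)).round(1)) for x in tip_of(n,w)[:2]])
E
```

```text
t 11.2333 disp [-49.7 -99.9 102.4] F [-0.4 -0.5  0. ] gap 0.00029614472161582263 q [-0.32  0.18 -0.66  0.24  0.16 -0.29]
[(array([330., 241.]), 0.61, array([ -85.6, -107.7,    7. ]))]
[(array([312., 246.]), 0.58, array([-140. , -105.2,    7. ])), (array([314., 215.]), 0.53, array([-87.9,  15. ,   7. ]))]
```

```bash
python3 -c "
from h import *
go([-80,-190,200],0,-90)"
```

```text
slide [-22.0, -90.0, -99.6] ang [23.43, 23.37, 87.73]
```

jog_arm(
  moves=[
    {"slide": [-10,0,-40],"angular": [0,0,0],"fingers": 1},
    {"slide": [-22,-90,-100],"angular": [23.4,23.4,87.7],"fingers": 0.3},
    {"slide": [-22,-90,-100],"angular": [23.4,23.4,87.7],"fingers": 0.3},
    {"slide": [-22,-90,-100],"angular": [23.4,23.4,87.7],"fingers": 0.3},
    {"slide": [-22,-90,-100],"angular": [23.4,23.4,87.7],"fingers": 0.3},
    {"slide": [-22,-90,-100],"angular": [23.4,23.4,87.7],"fingers": 0.3},
    {"slide": [-22,-90,-100],"angular": [23.4,23.4,87.7],"fingers": 0.3},
    {"slide": [-22,-90,-100],"angular": [23.4,23.4,87.7],"fingers": 0.3},
    {"slide": [-22,-90,-100],"angular": [23.4,23.4,87.7],"fingers": 0.3},
    {"slide": [-22,-90,-100],"angular": [23.4,23.4,87.7],"fingers": 0.3},
  ],
)

```text
clock: 12.22
tcp_pos: [0.5913, -0.1635, 0.2017]
orientation: [0.09, 0.514, 0.853, 0.001]
wrist_force: [0.0, 0.2, 0.9]
finger_gap: 0.0597
grip_force: 0.0
```

```bash
python3 -c "
from h import *
st();go([-80,-190,200],0,-90)"
```

```text
t 12.2167 disp [ -77.6 -190.2  201.7] F [0.  0.2 0.9] gap 0.059699264326201956 q [-0.39  0.26 -0.14  0.99 -0.03  0.69]
slide [1.5, -2.2, 1.3] ang [7.4, 7.32, 27.16]
```

jog_arm(
  moves=[
    {"slide": [1,-2,1],"angular": [7.4,7.3,27.2],"fingers": 0.3},
    {"slide": [1,-2,1],"angular": [7.4,7.3,27.2],"fingers": 0.3},
    {"slide": [1,-2,1],"angular": [7.4,7.3,27.2],"fingers": 0.3},
    {"slide": [1,-2,1],"angular": [7.4,7.3,27.2],"fingers": 0.3},
    {"slide": [1,-2,1],"angular": [7.4,7.3,27.2],"fingers": 0.3},
    {"slide": [1,-2,1],"angular": [7.4,7.3,27.2],"fingers": 0.3},
  ],
)

```text
clock: 12.72
tcp_pos: [0.5894, -0.1642, 0.1993]
orientation: [0.001, 0.701, 0.713, -0.0]
wrist_force: [-0.3, 0.5, -0.3]
finger_gap: 0.0599
grip_force: 0.0
```

```bash
python3 - <<'E'
from h import *
st(); w=read_camera("wrist"); T=wristT(w); save(w,"w2.png")
for n,z in(("tray_mid",.007),("tray_far_edge",.007),("slot_mouth",0),("slot_stop",0),("display",0)): print(n,[(np.round(x["point"]),round(x["p"],2),w2d(onz(w,x["point"],z,T)).round(1)) for x in tip_of(n,w)[:2]])
# dark-brown tray segmentation
hsv=cv2.cvtColor(w["color"],cv2.COLOR_RGB2HSV); m=((w["color"].astype(int).sum(2)<230)&(w["color"][...,0].astype(int)>w["color"][...,2]+25)).astype(np.uint8)
m=cv2.morphologyEx(m,cv2.MORPH_OPEN,np.ones((3,3)))
for c in sorted(cv2.findContours(m,0,2)[0],key=cv2.contourArea)[-2:]:
    b=cv2.boxPoints(cv2.minAreaRect(c)); print(cv2.contourArea(c),[(q.round().tolist(),w2d(onz(w,q.astype(float),.014,T)).round(0)[:2].tolist()) for q in b])
E
```

```text
t 12.7167 disp [ -79.5 -190.9  199.3] F [-0.3  0.5 -0.3] gap 0.05991142281701097 q [-0.4   0.4   0.06  1.23 -0.    1.15]
tray_mid [(array([313.,  90.]), 0.97, array([ -91. , -102.4,    7. ])), (array([333., 361.]), 0.58, array([ -65. , -440.8,    7. ]))]
tray_far_edge [(array([256.,  90.]), 0.9, array([-148.4, -102.8,    7. ]))]
slot_mouth []
slot_stop []
display [(array([180., 369.]), 0.3, array([-276.3, -464.9,    0. ]))]
4009.0 [([469.0, 175.0], [74.0, -186.0]), ([515.0, -7.0], [92.0, -17.0]), ([549.0, 1.0], [125.0, -23.0]), ([503.0, 184.0], [112.0, -195.0])]
14421.0 [([252.0, 25.0], [-147.0, -47.0]), ([380.0, 25.0], [-29.0, -46.0]), ([380.0, 168.0], [-21.0, -180.0]), ([252.0, 168.0], [-155.0, -181.0])]
```

View pics/w2.png

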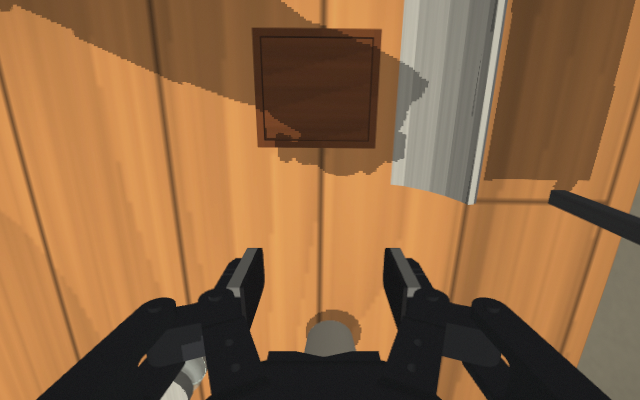

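The tray lies right way up (rim visible), corners (252,28),(381,29),(376,147),(259,147), nearly square to the display. The upstand foot corner is at (392,183).

```bash
python3 - <<'E'
from h import *
w=read_camera("wrist"); T=wristT(w)
for q,z in[((252,28),.014),((381,29),.014),((376,147),.014),((259,147),.014),((392,183),0),((404,0),0),((398,90),0),((473,203),.07),((499,0),.07)]: print(q,w2d(onz(w,q,z,T)).round(1))
E
```

```text
(252, 28) [-148.   -48.2   14. ]
(381, 29) [-28.5 -48.3  14. ]
(376, 147) [ -27.2 -157.4   14. ]
(259, 147) [-147.3 -158.1   14. ]
(392, 183) [  -4.7 -198.9    0. ]
(404, 0) [ -5.7 -20.1   0. ]
(398, 90) [  -5.5 -101.2    0. ]
(473, 203) [  53.4 -199.2   70. ]
(499, 0) [ 50.  -38.7  70. ]
```

jog_arm(
  moves=[
    {"slide": [0,-7,40],"angular": [0,0,0],"fingers": 0.3},
    {"slide": [0,-7,80],"angular": [0,0,0],"fingers": 0.3},
    {"slide": [0,-7,120],"angular": [0,0,0],"fingers": 0.3},
    {"slide": [0,-7,155],"angular": [0,0,0],"fingers": 0.3},
    {"slide": [0,-7,175],"angular": [0,0,0],"fingers": 0.3},
    {"slide": [0,-7,184],"angular": [0,0,0],"fingers": 0.3},
    {"slide": [0,-7,188],"angular": [0,0,0],"fingers": 0.3},
    {"slide": [0,-7,189],"angular": [0,0,0],"fingers": 0.3},
  ],
)

```text
clock: 13.73
tcp_pos: [0.582, -0.164, 0.0114]
orientation: [0.001, 0.702, 0.712, 0.0]
wrist_force: [0.0, -0.3, 0.3]
finger_gap: 0.06
grip_force: 0.0
```

jog_arm(
  moves=[
    {"slide": [10,0,0],"angular": [0,0,0],"fingers": 0.3},
    {"slide": [20,0,0],"angular": [0,0,0],"fingers": 0.3},
    {"slide": [30,0,0],"angular": [0,0,0],"fingers": 0.3},
    {"slide": [40,1,0],"angular": [0,0,0],"fingers": 0.3},
    {"slide": [50,2,0],"angular": [0,0,0],"fingers": 0.3},
    {"slide": [60,4,0],"angular": [0,0,0],"fingers": 0.3},
    {"slide": [65,4,0],"angular": [0,0,0],"fingers": 0.3},
    {"slide": [65,4,0],"angular": [0,0,0],"fingers": 0.3},
  ],
)

```text
clock: 14.4
tcp_pos: [0.5847, -0.0969, 0.011]
orientation: [0.0, 0.701, 0.713, 0.0]
wrist_force: [0.9, -0.5, -0.5]
finger_gap: 0.06
grip_force: 0.0
```

```bash
python3 - <<'E'
from h import *
st(); w=read_camera("wrist"); T=wristT(w); save(w,"w3.png"); t=read_camera("side"); save(t,"s8.png")
for n,z in(("tray_mid",.007),("tray_far_edge",.007),("slot_mouth",0),("slot_stop",0)): print(n,[(np.round(x["point"]),round(x["p"],2),w2d(onz(w,x["point"],z,T)).round(1)) for x in tip_of(n,w)[:2]],[(np.round(x["point"]),round(x["p"],2),w2d(onz(t,x["point"],z)).round(1)) for x in tip_of(n,t)[:1]])
E
```

```text
t 14.4 disp [ -83.5 -123.6   11. ] F [ 0.9 -0.5 -0.5] gap 0.05999427280469084 q [-0.3   0.51 -0.26  0.8   0.    1.25]
tray_mid [(array([321., 126.]), 0.62, array([-86.2, -58.5,   7. ]))] [(array([325., 232.]), 0.7, array([-85.4, -69.9,   7. ]))]
tray_far_edge [(array([181., 128.]), 0.59, array([-146.6,  -59.3,    7. ]))] [(array([308., 235.]), 0.63, array([-135.4,  -58. ,    7. ]))]
slot_mouth [] [(array([313., 215.]), 0.69, array([-85.9,  26.6,   0. ]))]
slot_stop [] [(array([304., 199.]), 0.66, array([-84.5, 109.8,   0. ]))]
```

jog_arm(
  moves=[
    {"slide": [7,0,0],"angular": [0,0,0],"fingers": 0.3},
    {"slide": [14,0,0],"angular": [0,0,0],"fingers": 0.3},
    {"slide": [21,0,0],"angular": [0,0,0],"fingers": 0.3},
    {"slide": [28,0,0],"angular": [0,0,0],"fingers": 0.3},
    {"slide": [35,0,0],"angular": [0,0,0],"fingers": 0.3},
    {"slide": [42,0,0],"angular": [0,0,0],"fingers": 0.3},
    {"slide": [49,0,0],"angular": [0,0,0],"fingers": 0.3},
    {"slide": [56,0,0],"angular": [0,0,0],"fingers": 0.3},
    {"slide": [60,0,0],"angular": [0,0,0],"fingers": 0.3},
    {"slide": [60,0,0],"angular": [0,0,0],"fingers": 0.3},
  ],
)

```text
clock: 15.73
tcp_pos: [0.5838, -0.0376, 0.011]
orientation: [0.0, 0.701, 0.713, 0.0]
wrist_force: [-0.0, -0.5, -0.6]
finger_gap: 0.0601
grip_force: 0.0
```

```bash
python3 - <<'E'
from h import *
st(); w=read_camera("wrist"); T=wristT(w); save(w,"w4.png"); t=read_camera("side"); save(t,"s9.png")
for n,z in(("tray_mid",.007),("slot_mouth",0),("slot_stop",0)): print(n,[(np.round(x["point"]),round(x["p"],2),w2d(onz(w,x["point"],z,T)).round(1)) for x in tip_of(n,w)[:2]],[(np.round(x["point"]),round(x["p"],2),w2d(onz(t,x["point"],z)).round(1)) for x in tip_of(n,t)[:1]])
E
```

```text
t 15.7333 disp [-83.9 -64.3  11. ] F [-0.  -0.5 -0.6] gap 0.060088536819406825 q [-0.2   0.5  -0.28  0.79 -0.    1.35]
tray_mid [(array([320., 128.]), 0.91, array([-86.8,   0.3,   7. ]))] [(array([316., 215.]), 0.79, array([-79.7,  11.4,   7. ]))]
slot_mouth [] [(array([314., 215.]), 0.77, array([-82.1,  23.4,   0. ]))]
slot_stop [] [(array([302., 197.]), 0.64, array([-84.3, 122.4,   0. ]))]
```

jog_arm(
  moves=[
    {"slide": [8,0,0],"angular": [0,0,0],"fingers": 0.3},
    {"slide": [16,0,0],"angular": [0,0,0],"fingers": 0.3},
    {"slide": [24,0,0],"angular": [0,0,0],"fingers": 0.3},
    {"slide": [32,0,0],"angular": [0,0,0],"fingers": 0.3},
    {"slide": [40,0,0],"angular": [0,0,0],"fingers": 0.3},
    {"slide": [48,0,0],"angular": [0,0,0],"fingers": 0.3},
    {"slide": [55,0,0],"angular": [0,0,0],"fingers": 0.3},
    {"slide": [60,0,0],"angular": [0,0,0],"fingers": 0.3},
    {"slide": [62,0,0],"angular": [0,0,0],"fingers": 0.3},
    {"slide": [62,0,0],"angular": [0,0,0],"fingers": 0.3},
  ],
)

```text
clock: 16.97
tcp_pos: [0.5828, 0.024, 0.0109]
orientation: [0.0, 0.702, 0.713, 0.0]
wrist_force: [0.4, -0.1, -0.1]
finger_gap: 0.0598
grip_force: 0.0
```

jog_arm(
  moves=[
    {"slide": [2,0,0],"angular": [0,0,0],"fingers": 0.3},
    {"slide": [4,0,0],"angular": [0,0,0],"fingers": 0.3},
    {"slide": [6,0,0],"angular": [0,0,0],"fingers": 0.3},
    {"slide": [6,0,0],"angular": [0,0,0],"fingers": 0.3},
    {"slide": [6,0,0],"angular": [0,0,0],"fingers": 0.3},
  ],
)

```text
clock: 17.38
tcp_pos: [0.5828, 0.0292, 0.0109]
orientation: [0.0, 0.702, 0.712, 0.0]
wrist_force: [-0.1, -0.6, -0.7]
finger_gap: 0.0596
grip_force: 0.1
```

jog_arm(
  moves=[
    {"slide": [2,0,0],"angular": [0,0,0],"fingers": 0.3},
    {"slide": [4,0,0],"angular": [0,0,0],"fingers": 0.3},
    {"slide": [6,0,0],"angular": [0,0,0],"fingers": 0.3},
    {"slide": [6,0,0],"angular": [0,0,0],"fingers": 0.3},
  ],
)

```text
clock: 17.72
tcp_pos: [0.5827, 0.0355, 0.0109]
orientation: [0.001, 0.702, 0.712, 0.0]
wrist_force: [0.3, -0.8, 0.4]
finger_gap: 0.06
grip_force: 0.1
```

jog_arm(
  moves=[
    {"slide": [1,0,0],"angular": [0,0,0],"fingers": 0.3},
    {"slide": [2,0,0],"angular": [0,0,0],"fingers": 0.3},
    {"slide": [3,0,0],"angular": [0,0,0],"fingers": 0.3},
    {"slide": [3,0,0],"angular": [0,0,0],"fingers": 0.3},
  ],
)

```text
clock: 18.05
tcp_pos: [0.5824, 0.0367, 0.0109]
orientation: [0.001, 0.702, 0.712, -0.001]
wrist_force: [-0.6, -6.5, 0.9]
finger_gap: 0.0596
grip_force: 3.1
```

jog_arm(
  moves=[
    {"slide": [1,0,0],"angular": [0,0,0],"fingers": 0.3},
    {"slide": [2,0,0],"angular": [0,0,0],"fingers": 0.3},
    {"slide": [2,0,0],"angular": [0,0,0],"fingers": 0.3},
    {"slide": [2,0,0],"angular": [0,0,0],"fingers": 0.3},
  ],
)

```text
clock: 18.38
tcp_pos: [0.5821, 0.037, 0.0109]
orientation: [0.002, 0.703, 0.711, -0.003]
wrist_force: [-1.5, -12.4, 0.8]
finger_gap: 0.0597
grip_force: 5.8
```

jog_arm(
  moves=[
    {"slide": [-4,0,0],"angular": [0,0,0],"fingers": 0.3},
    {"slide": [-10,0,0],"angular": [0,0,0],"fingers": 0.3},
    {"slide": [-30,0,0],"angular": [0,0,0],"fingers": 0.3},
    {"slide": [-60,0,0],"angular": [0,0,0],"fingers": 0.3},
    {"slide": [-80,0,-30],"angular": [0,0,0],"fingers": 0.3},
    {"slide": [-90,0,-70],"angular": [0,0,0],"fingers": 0.3},
    {"slide": [-95,0,-110],"angular": [0,0,0],"fingers": 0.3},
    {"slide": [-95,0,-150],"angular": [0,0,0],"fingers": 0.3},
    {"slide": [-95,0,-180],"angular": [0,0,0],"fingers": 0.3},
    {"slide": [-95,0,-180],"angular": [0,0,0],"fingers": 0.3},
  ],
)

```text
clock: 19.22
tcp_pos: [0.5877, -0.0555, 0.1988]
orientation: [0.006, 0.702, 0.712, 0.004]
wrist_force: [0.8, -0.7, 0.1]
finger_gap: 0.0597
grip_force: 0.0
```

```bash
python3 - <<'E'
from h import *
st(); w=read_camera("wrist"); T=wristT(w); t=read_camera("side")
for n,z in(("tray_mid",.007),("tray_far_edge",.007),("slot_mouth",0),("slot_stop",0)): print(n,[(np.round(x["point"]),round(x["p"],2),w2d(onz(w,x["point"],z,T)).round(1)) for x in tip_of(n,w)[:2]],[(np.round(x["point"]),round(x["p"],2),w2d(onz(t,x["point"],z)).round(1)) for x in tip_of(n,t)[:1]])
save(w,"w5.png"); save(t,"s10.png")
E
```

```text
t 19.2167 disp [-80.1 -82.2 198.8] F [ 0.8 -0.7  0.1] gap 0.05967708817691965 q [-0.23  0.35 -0.01  1.2   0.    1.33]
tray_mid [] [(array([307., 205.]), 0.71, array([-88.3,  69. ,   7. ]))]
tray_far_edge [] [(array([289., 208.]), 0.69, array([-145.8,   76.6,    7. ]))]
slot_mouth [] [(array([315., 217.]), 0.85, array([-82.5,  13.2,   0. ]))]
slot_stop [] [(array([303., 200.]), 0.83, array([-87.5, 108.3,   0. ]))]
```

```bash
python3 - <<'E'
from h import *
w=read_camera("wrist"); T=wristT(w); c=w["color"].astype(int)
for X in (-135,-120,-105,-90,-75,-60,-45,-30):
    ys=np.arange(-40,50,1.); px=proj(w,[d2w((X,y,14)) for y in ys],T)
    v=[c[int(round(q[1])),int(round(q[0]))].sum() if 0<=q[1]<399.5 and 0<=q[0]<639.5 else -1 for q in px]
    print(X,[ (int(y),int(a)) for y,a in zip(ys,v)][::3][14:30])
E
```

```text
-135 [(2, 268), (5, 273), (8, 271), (11, 268), (14, 268), (17, 274), (20, 124), (23, 135), (26, 141), (29, 136), (32, 134), (35, 151), (38, 344), (41, 347), (44, 345), (47, 348)]
-120 [(2, 284), (5, 284), (8, 281), (11, 279), (14, 280), (17, 281), (20, 127), (23, 140), (26, 135), (29, 129), (32, 134), (35, 169), (38, 345), (41, 347), (44, 346), (47, 348)]
-105 [(2, 285), (5, 285), (8, 285), (11, 285), (14, 282), (17, 284), (20, 127), (23, 137), (26, 137), (29, 132), (32, 139), (35, 181), (38, 347), (41, 345), (44, 346), (47, 349)]
-90 [(2, 282), (5, 282), (8, 280), (11, 281), (14, 281), (17, 278), (20, 130), (23, 135), (26, 135), (29, 130), (32, 137), (35, 205), (38, 342), (41, 346), (44, 345), (47, 349)]
-75 [(2, 295), (5, 290), (8, 290), (11, 290), (14, 290), (17, 287), (20, 133), (23, 148), (26, 144), (29, 137), (32, 136), (35, 227), (38, 343), (41, 345), (44, 347), (47, 347)]
-60 [(2, 290), (5, 291), (8, 290), (11, 290), (14, 295), (17, 293), (20, 117), (23, 151), (26, 149), (29, 143), (32, 145), (35, 263), (38, 342), (41, 346), (44, 344), (47, 343)]
-45 [(2, 296), (5, 295), (8, 292), (11, 295), (14, 292), (17, 293), (20, 117), (23, 148), (26, 146), (29, 141), (32, 143), (35, 286), (38, 342), (41, 343), (44, 342), (47, 347)]
-30 [(2, 272), (5, 272), (8, 275), (11, 273), (14, 271), (17, 269), (20, 128), (23, 144), (26, 153), (29, 142), (32, 148), (35, 312), (38, 352), (41, 352), (44, 349), (47, 349)]
```

The near edge sits at y = 20 mm across its full width, exactly home and square. Handing in.

```bash
python3 -c "
from workcell import *
print(hand_in())"
```

```text
the job is handed in; nothing more can be done
None
```

The tray was leaned on the upstand, pulled over right way up, and slid into the slot until it met the stop at about 12 N. Its near edge measures square at display y = 20 mm, which is fully home. The gripper is clear, the jam jar, cup and bun were not touched, and the job was handed in at about 19 s.

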